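# Snap the dosing cap onto the detergent jug

### The job

Pick up the wide dosing cap, press it straight down onto the spout of the handled detergent jug until it clicks past the snap lugs, then keep pressing firmly so the rubber seal stays well squeezed, and finish like that: still holding the cap and pushing it down. The cap is thin plastic, so grip it gently and do not ram it, and leave everything else on the counter where it stands.

Things in the scene. Friction and masses are not known exactly. Their poses are not given: they have to be found in the camera images.
- cap: the jug's wide dosing cap: white plastic, round, standing mouth down, 50 high, about 40 g. Skirt diameter 58 over the lowest 14, then a flat ledge 5 wide that fingertips can push down on, then a straight body of diameter 46 to the top. Mouth lip bore 35 over the lowest 6, bore 42 above, inside ceiling at 26. Origin: centre of the mouth (underside), z up; any yaw fits
- cap_top (a point): centre of the dosing cap's flat top, 50 above its mouth. The cap is thin plastic: 70 N of finger force on it in total (both fingers added, about 35 N on each pad) dents it; 10 to 20 N per pad is plenty
- jug: full white detergent jug, standing fast, on the left or the right of the counter: block 100 x 130 x 125 high with a D handle on its +y side (reaching to y = +122, top at 116). Origin: on the counter straight below the spout axis; the block runs from y = -40 to +90
- jug_spout (a point): centre of the flat shoulder (66 wide) at the foot of the jug's upright spout, 150 above the counter, z up. The spout is 33 in diameter and 28 high with a tapered top; the rubber seal in its end reaches 32 above the shoulder. A cap pressed all the way bottoms hard on the shoulder
- jug_lugs (a point): centre of the ring of four sprung round snap lugs on the spout, 16 above the shoulder; each 12 in diameter, standing out to diameter 40. The cap's lip meets them with its mouth about 21 above the shoulder and takes about 8 to 13 N to get over; from 16 on the force drops away, and between 11 and 6 the lugs snap out above the lip and pull the cap down (the click)
- jug_seal (a joint): how far the rubber seal is squeezed down, m: 0 free, 0.006 at most; spring of 2.5 N per mm plus 1 N. The cap first touches it with its mouth 6 above the shoulder. A snapped-on cap left alone (mouth 5 to 6 above the shoulder) squeezes it less than 0.001; to be kept beyond 0.0025 (mouth about 0 to 3 mm above the shoulder, some 8 N of push or more)
- small_cap: narrow bystander cap, white, skirt diameter 36, 30 high, too small for the jug; origin at its underside
- stain_stick: round white stick, diameter 32, 66 high, bystander; origin at its underside
- softener: round white bottle, diameter 84, narrow neck, 185 high, bystander; origin at its underside
- candle: amber glass candle jar, diameter 72, 70 high, bystander; origin at its underside
- brush: flat brush with a wooden handle lying on the left, bystander
- lint_roller: lint roller lying on the right, 200 long, bystander
Not all that is in view belongs to the job. Leave any green or red look-alike of the jug alone.

How it is judged:
By the outcome, as a careful person would: the job done as asked, in the order asked, and still so for the second after the job is handed in, while the arm keeps its last pose, push and grip.
It also fails if it takes over 40 s, if anything falls off the work surface, if the arm or the gripper's body presses on something with over 40 N, if the wrist force passes 120 N, or if a joint passes its speed limit or range.

### The arm

A 6-joint arm with a two-finger parallel gripper is mounted at the origin on the work surface. World frame = base frame: x ahead of the robot, y to its left, z up, the work surface at z = 0. Lengths are in m, angles in rad, forces in N, time in s.
With the tool pointing down it reaches from about 0.3 to 0.875 m from the base axis. Payload 6.4 kg.
Tool frame: the origin (TCP) lies on the mounting face of the last link; the fingertips stand 166 mm ahead of it and the grasp point (between the pads) lies 147 mm ahead of it; z points along the fingers, y is the line along which they close (so a half turn about z gives the same grasp; the last joint's range is limited). The gripper opens to 88 mm and grips with 3 to 60 N. Pads are 18 mm wide; open, the fingers measure 123 mm over their backs; the gripper's body (75 mm by 187 mm) begins 45 mm behind the grasp point.
Start: joints at [-1.422, 0.181, 1.607, -0, 1.354, -0.206], TCP at [0.2, -0.539, 0.405] pointing down, gripper open.
Joint ranges: [-2.99, 2.99], [-0.89, 2.07], [0.3, 2.58], [-1.14, 4.28], [0, 2.63], [-3.12, 3.12]. Speed limits (rad/s): [2.57, 2.57, 3.01, 3.14, 3.14, 3.14].

### API

Orientations are given as [roll, pitch, yaw] about the fixed x, y, z axes, in that order (R = Rz(yaw) Ry(pitch) Rx(roll)).
In Python, from workcell import ctrl gives the robot as it stands.
- The arm moves only by the shell command python3 -m pendant 'ROWS' [FORCE]. ROWS is a JSON object of lists of equal length, an entry for each row: "dp": the shift along the tool's x, y, z scaled (see below), a list of three; "turn": the turn, a rotation vector about the tool's x, y, z scaled (see below), a list of three; "hand": the opening, from 0 (shut) to 1 (fully open). In form: {"dp": [[tx, ty, tz], ...], "turn": [[rx, ry, rz], ...], "hand": [hand, ...]}. A call has exactly 8 rows; each row shifts and turns the commanded pose from where the row before left it, along the tool's axes as they then stand; what a row does not reach is not made up. The controller multiplies each number of a shift by 75 mm and each number of a turn by 2 pi rad. A row lasts 1/12 s, in which the tool goes at most 41.7 mm and 7.16 degrees, less where a joint would pass 70% of its speed; a pose out of reach is approached as far as the arm can. A call with a number of a shift or a turn outside -1 to 1 is refused whole. A call with a gripper value outside its range is refused whole. The fingers move at their own pace and stop on an object; FORCE is the grip in N (left out, the last holds). Time passes only in rows, so rows that do not move let the fingers close, or fill a call up. It gives the time, the measured TCP pose, the force, the opening and the grip force at its end, in the units of the state.
- ctrl.state(): the state, without advancing time (a new reading comes with each control period).
- ctrl.grab_frame(name): name is "scene" or "side" or "wrist"; returns the picture (384x512x3 uint8, red, green, blue); there is no depth.
- ctrl.camera_params(name): a dict with "fx", "fy", "cx", "cy" (pixels), "dist" ([k1, k2, p1, p2, k3] as OpenCV has them; the pictures are not rectified), "camera_from_world" (4x4, takes a point from world to camera coordinates); the wrist camera has in their place "T_tool_cam" (4x4, takes a point from camera to tool coordinates, whose origin is the TCP and whose axes are the flange's). Camera axes: x right, y up, looking along -z (the intrinsics and any distortion apply to the point x, -y, -z); pixel columns grow to the right and rows downward; lengths in m; the calibration is good to about 2 mm. A picture is of the moment at which its call begins: read the wrist's pose just before it. camera_params takes no time and is no camera call.
- ctrl.finish_job(): hands the job in; it is judged then, once.
Trained networks look in the newest picture that a camera, given by its name, has taken for a name from the list of things; names that differ only in an ending like _2 or _b are one class to them, and where a whole thing is asked for, a point or a joint stands for the part that bears it (a point fixed in the world has none). Each returns a list of dicts, best first, with "score" (0 to 1); they miss things now and then, are a little off and sometimes report something else, mostly with a low value. They report only what shows in the picture. A call takes as long as a camera call. They do not tell look-alikes from the thing itself.
- ctrl.trace(camera, thing): "region" (384x512 bool, what is visible of it) and "at" ([row, column] in pixels, amid what is visible of it).
The state is a dict: "time": time; "joint_pos": joint angles; "joint_velocities": joint speeds; "joint_efforts": joint torques, N m; "position": TCP position; "tcp_rot": TCP orientation; "wrist_force": force on the tool from outside, world axes, zero at the start; "torque": the same for the moment, N m; "gripper_width": finger opening in m; "grasp_force": force on a finger pad.
Only numpy, scipy, OpenCV 4.12 (cv2) and the standard library are available. Lean on these libraries where they do the work, as an engineer would, in place of code of your own. Each camera call takes 0.05 s, during which the arm holds its last target. There are 200 camera calls.

## Working session

There is one attempt and no reset: what is moved stays moved. The work goes in short steps, Python scripts to look and compute and a shell command to move; the robot and the scene stay as the last step left them, time stands still between calls to the robot, and variables do not carry over. Pictures are saved under pics/ and viewed, at most 10 in all, crops included, and the job is handed in when it is done.

```bash
mkdir -p pics; ls
cat > h.py <<'E'
import numpy as np, cv2
from workcell import ctrl
from scipy.spatial.transform import Rotation as R
E
python3 - <<'E'
from h import *
a=[ctrl.grab_frame(n) for n in("scene","side")]
cv2.imwrite("pics/a.png",cv2.resize(np.vstack([np.hstack(a)]),None,fx=.78,fy=.78)[:,:,::-1])
cv2.imwrite("pics/scene.png",a[0][:,:,::-1]);cv2.imwrite("pics/side.png",a[1][:,:,::-1])
for c in("scene","side"):
  for t in("cap","jug","small_cap","jug_spout","softener","stain_stick"):
    for d in ctrl.trace(c,t):
      r=np.argwhere(d["region"]);print(c,t,round(d["score"],2),np.round(d["at"]),r.min(0),r.max(0),len(r))
  p=ctrl.camera_params(c);print({k:np.round(v,3).tolist() for k,v in p.items()})
print(ctrl.state())
E
```

```text
pics
scene cap 0.86 [255. 222.] [246 214] [266 231] 302
scene jug 0.85 [189. 319.] [164 301] [211 341] 1489
scene jug 0.74 [172. 255.] [145 240] [189 278] 1276
scene jug 0.6 [138. 282.] [117 269] [155 300] 923
scene small_cap 0.65 [208. 266.] [204 261] [214 268] 79
scene jug_spout 0.94 [168. 256.] [145 239] [189 278] 1316
scene jug_spout 0.64 [138. 282.] [118 269] [155 300] 903
scene jug_spout 0.58 [189. 319.] [164 300] [211 341] 1490
scene softener 0.94 [282. 271.] [249 255] [308 286] 1506
scene stain_stick 0.5 [230. 246.] [219 243] [237 252] 152
{'fx': 359.099, 'fy': 359.099, 'cx': 260.618, 'cy': 195.009, 'dist': [0.037, 0.0, 0.0, 0.0, 0.0], 'camera_from_world': [[0.897, 0.441, -0.018, -0.458], [-0.239, 0.52, 0.82, -0.028], [0.371, -0.731, 0.572, -1.46], [0.0, 0.0, 0.0, 1.0]]}
side cap 0.64 [182. 288.] [173 279] [189 292] 199
side cap 0.26 [201. 269.] [193 264] [209 272] 129
side jug 0.9 [268. 264.] [244 238] [289 287] 1731
side jug 0.71 [353. 223.] [325 195] [380 250] 2100
side jug 0.67 [234. 196.] [208 170] [255 216] 1513
side jug 0.48 [229. 254.] [225 250] [235 258] 85
side jug_
[... 453 characters left out ...]
{'time': 0.7, 'joint_pos': array([-1.42232604e+00,  1.80779419e-01,  1.60698302e+00,  4.72688407e-06,
        1.35379495e+00, -2.06307853e-01]), 'joint_velocities': array([-0.00081366,  0.00108865,  0.00013364,  0.00080502, -0.00077029,
       -0.00138366]), 'joint_efforts': array([-7.28593877e-04, -4.33708155e+01, -3.42112434e+01,  7.03407219e-02,
        3.09149176e-02,  3.40736719e-07]), 'position': array([ 0.19976067, -0.53920644,  0.40473426]), 'tcp_rot': array([3.14155719e+00, 2.70526458e-06, 3.54777120e-01]), 'wrist_force': array([ 0.63197776,  0.03421665, -0.3913558 ]), 'torque': array([ 0.10173308, -0.00614662,  0.00408188]), 'grasp_force': 0.0, 'gripper_width': 0.08802629176308548}
```

View pics/a.png

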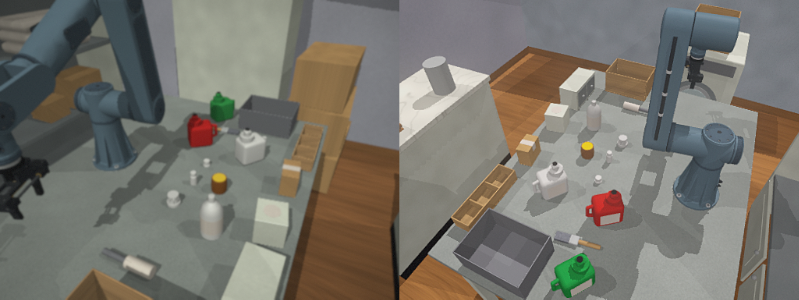

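The scene picture shows three white round candidates for the cap (col,row): (222,255) wide, (246,230) stick, and (266,208) small. The white jug is at scene (319,189) and side (196,234). The red and green jugs are decoys. I choose (222,255) and check it in a close crop while triangulating.

```bash
cat >> h.py <<'E'
def ray(c,uv):
  p=ctrl.camera_params(c);K=np.array([[p["fx"],0,p["cx"]],[0,p["fy"],p["cy"]],[0,0,1]])
  x,y=cv2.undistortPoints(np.array([[uv]],float),K,np.array(p["dist"]))[0,0]
  T=np.linalg.inv(np.array(p["camera_from_world"]));d=T[:3,:3]@[x,-y,-1];return T[:3,3],d/np.linalg.norm(d)
def tri(a,b):
  (o1,d1),(o2,d2)=ray("scene",a),ray("side",b)
  s=np.linalg.lstsq(np.c_[d1,-d2],o2-o1,rcond=None)[0];P,Q=o1+s[0]*d1,o2+s[1]*d2
  return np.round((P+Q)/2,4),round(np.linalg.norm(P-Q),4)
def onz(c,uv,z):
  o,d=ray(c,uv);return np.round(o+d*(z-o[2])/d[2],4)
E
python3 - <<'E'
from h import *
print("cap",tri((222,255),(287,182)),"stick",tri((246,230),(269,201)),"small",tri((266,208),(254,229)),"jug",tri((319,189),(196,234)))
a=cv2.imread("pics/scene.png");b=cv2.imread("pics/side.png")
f=lambda i,x,y,n=40:cv2.resize(i[y-n:y+n,x-n:x+n],(390,390),interpolation=2)
g=np.vstack([np.hstack([f(a,225,245),f(b,280,190)]),np.hstack([f(a,320,188),f(b,200,232)])])
cv2.imwrite("pics/b.png",cv2.resize(g,(600,600)))
E
```

```text
cap (array([ 0.4396, -0.1468,  0.0161]), np.float64(0.003)) stick (array([ 0.4601, -0.0083,  0.0231]), np.float64(0.0055)) small (array([0.4607, 0.1455, 0.0155]), np.float64(0.0024)) jug (array([0.6247, 0.2886, 0.0625]), np.float64(0.0022))
```

View pics/b.png

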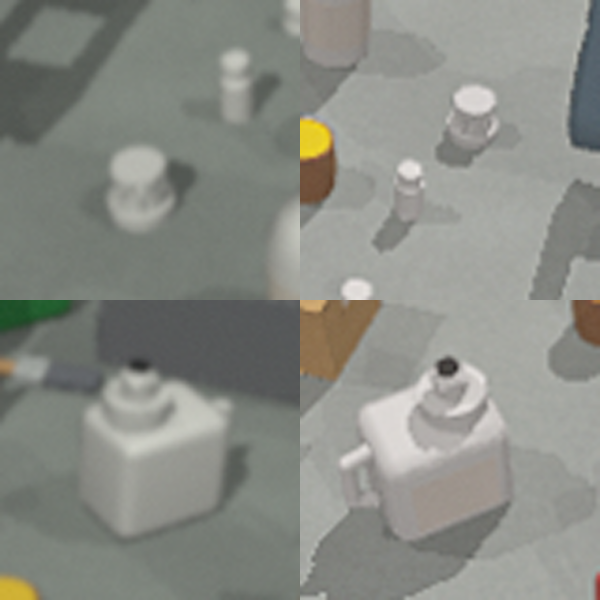

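The crop confirms it: (222,255) is the wide stepped cap, with its top disc at scene (222,248) and side (286,177). The stick and small cap are clearly narrower. The white jug's dark seal is at scene (317,166) and side (199,210), and its handle is on the left in the side view.

Run:
```python
from h import *
a=cv2.imread("pics/scene.png",0);b=cv2.imread("pics/side.png",0)
def dark(i,x,y,n=7):
  w=np.clip(90-i[y-n:y+n+1,x-n:x+n+1].astype(float),0,None);Y,X=np.mgrid[y-n:y+n+1,x-n:x+n+1];return (w*X).sum()/w.sum(),(w*Y).sum()/w.sum()
sa,sb=dark(a,317,166),dark(b,199,210);print(sa,sb,"seal",tri(sa,sb),onz("scene",sa,.181),onz("side",sb,.181))
ca,cb=(221.8,248.5),(286.4,177.5);print("captop",tri(ca,cb),onz("scene",ca,.05),onz("side",cb,.05))
print("soft",tri((271,282),(248,152)),onz("side",(250,164),0.0))
print("handle",tri((340,188),(173,232)),onz("side",(174,229),.1),onz("scene",(340.5,186),.1))
p=ctrl.camera_params("wrist");print({k:np.round(v,4).tolist() for k,v in p.items()})
```

```text
(np.float64(317.14640522875817), np.float64(163.40130718954248)) (np.float64(198.90816326530611), np.float64(209.534693877551)) seal (array([0.612 , 0.2692, 0.1841]), np.float64(0.0028)) [0.6116 0.2754 0.181 ] [0.6123 0.2666 0.181 ]
captop (array([ 0.4419, -0.1448,  0.0441]), np.float64(0.0001)) [ 0.4456 -0.15    0.05  ] [ 0.4399 -0.1389  0.05  ]
soft (array([ 0.6525, -0.214 ,  0.0575]), np.float64(0.0054)) [ 0.64   -0.2015  0.    ]
handle (array([0.7002, 0.3203, 0.0695]), np.float64(0.0056)) [0.6899 0.326  0.1   ] [0.7055 0.2863 0.1   ]
{'fx': 332.4809, 'fy': 332.4809, 'cx': 252.2092, 'cy': 192.6933, 'dist': [0.0212, 0.0, 0.0, 0.0, 0.0], 'T_tool_cam': [[-0.0001, 0.9553, 0.2955, 0.0763], [1.0, 0.0007, -0.0018, 0.0011], [-0.002, 0.2955, -0.9553, 0.0197], [0.0, 0.0, 0.0, 1.0]]}
```

```bash
python3 -m pendant '{"dp":[[0,0,0],[0,0,0],[0,0,0],[0,0,0],[0.27,-0.44,0],[0.27,-0.44,0],[0.27,-0.44,0],[0.27,-0.44,0]],"turn":[[0,0,0.0141],[0,0,0.0141],[0,0,0.0141],[0,0,0.0141],[0,0,0],[0,0,0],[0,0,0],[0,0,0]],"hand":[1,1,1,1,1,1,1,1]}' 15; python3 -m pendant '{"dp":[[0.27,-0.44,0],[0.27,-0.44,0],[0.27,-0.44,0],[0.27,-0.44,0],[0.27,-0.44,0.2],[0.27,-0.44,0.3],[0.27,-0.4,0.4],[0.2,-0.3,0.3]],"turn":[[0,0,0],[0,0,0],[0,0,0],[0,0,0],[0,0,0],[0,0,0],[0,0,0],[0,0,0]],"hand":[1,1,1,1,1,1,1,1]}'
```

```text
time: 1.37
position: [0.2811, -0.4058, 0.4046]
tcp_rot: [-3.142, -0.0, -0.001]
wrist_force: [1.5, 0.9, -0.2]
gripper_width: 0.0882
grasp_force: 0.0
time: 2.03
position: [0.4344, -0.1601, 0.319]
tcp_rot: [3.141, -0.001, 0.001]
wrist_force: [-0.2, 0.3, -0.4]
gripper_width: 0.0881
grasp_force: 0.0
```

```bash
cat >> h.py <<'E'
def wgrab(name):
  ctrl.grab_frame("wrist");ctrl.grab_frame("wrist");s=ctrl.state();im=ctrl.grab_frame("wrist");cv2.imwrite(name,im[:,:,::-1]);return s,im
def wproj(s,P):
  p=ctrl.camera_params("wrist");K=np.array([[p["fx"],0,p["cx"]],[0,p["fy"],p["cy"]],[0,0,1]])
  T=np.eye(4);T[:3,:3]=R.from_euler("xyz",s["tcp_rot"]).as_matrix();T[:3,3]=s["position"]
  C=np.linalg.inv(T@np.array(p["T_tool_cam"]));X=(C[:3,:3]@np.atleast_2d(P).T).T+C[:3,3];X=X*[1,-1,-1]
  return cv2.projectPoints(X,np.zeros(3),np.zeros(3),K,np.array(p["dist"]))[0][:,0]
def circ(c,z,r):
  a=np.linspace(0,2*np.pi,60);return np.c_[c[0]+r*np.cos(a),c[1]+r*np.sin(a),0*a+z]
E
python3 - <<'E'
from h import *
s,im=wgrab("pics/w1.png");im=im[:,:,::-1].copy()
for d in ctrl.trace("wrist","cap"):
  r=np.argwhere(d["region"]);print(d["score"],d["at"],r.min(0),r.max(0),len(r)); reg=d["region"] if d["score"]>.5 else None
for z,r in((.05,.023),(0,.029),(.014,.029)): cv2.polylines(im,[np.int32(np.round(wproj(s,circ((.442,-.146),z,r))))],True,(0,0,255),1)
for d in ctrl.trace("wrist","cap")[:1]:
  cs,_=cv2.findContours(d["region"].astype(np.uint8),0,1);cv2.drawContours(im,cs,-1,(0,255,0),1)
print(s["position"],s["tcp_rot"]);cv2.imwrite("pics/w1o.png",im)
E
```

```text
0.66 [172.3, 245.7] [131 213] [204 279] 3859
[ 0.43352974 -0.15847874  0.31610702] [-3.13687104  0.00510139  0.00481551]
```

View pics/w1o.png

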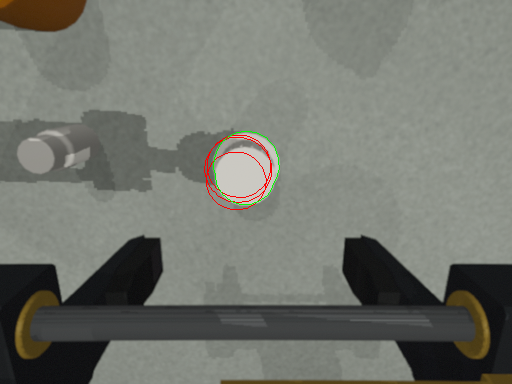

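The picture shows the cap at about (246,170), with its top disc at about (241,175). The stick is at (55,150) on the left. The projected estimate is a few mm off, so I fit it.

```bash
cat >> h.py <<'E'
from scipy.optimize import minimize
def avgstate(n=6):
  S=[]
  for _ in range(n): ctrl.grab_frame("wrist");S.append(ctrl.state())
  s=dict(S[-1]);s["position"]=np.mean([q["position"] for q in S],0)
  s["tcp_rot"]=R.from_euler("xyz",[q["tcp_rot"] for q in S]).mean().as_euler("xyz");return s
def fit(reg,proj,rings,x0):
  def cost(x):
    pts=np.vstack([proj(circ(x,z,r)) for z,r in rings]).astype(np.float32)
    m=np.zeros(reg.shape,np.uint8);cv2.fillConvexPoly(m,np.int32(np.round(cv2.convexHull(pts)*16)),1,shift=4);m=m>0
    return 1-(m&reg).sum()/(m|reg).sum()
  r=minimize(cost,x0,method="Nelder-Mead",options=dict(initial_simplex=np.array(x0)+[[0,0],[.006,0],[0,.006]],xatol=1e-4));return r.x,r.fun
E
python3 - <<'E'
from h import *
s=avgstate();im=ctrl.grab_frame("wrist");print(s["position"],s["tcp_rot"])
d=ctrl.trace("wrist","cap")[0]["region"]
print(fit(d,lambda P:wproj(s,P),[(.05,.023),(.014,.029),(0,.029)],[.442,-.146]))
g=cv2.cvtColor(im,cv2.COLOR_RGB2GRAY)
for th in(190,200,210):
  n,l,st,c=cv2.connectedComponentsWithStats(((g>th)&d).astype(np.uint8));k=1+st[1:,4].argmax();print(th,st[k],fit(l==k,lambda P:wproj(s,P),[(.05,.023)],[.442,-.146]))
E
```

```text
[ 0.43369104 -0.16339589  0.32077591] [ 3.14021978e+00 -1.62798216e-03 -9.81575249e-04]
(array([ 0.44645454, -0.15329428]), np.float64(0.045019404915912054))
190 [ 208  149   59   56 2518] (array([ 0.44547681, -0.15297742]), np.float64(0.0769794721407625))
200 [231 150  22   9  72] (array([ 0.4447291 , -0.15524294]), np.float64(0.973568281938326))Traceback (most recent call last):
  File "<stdin>", line 7, in <module>
ValueError: attempt to get argmax of an empty sequence
```

```bash
python3 - <<'E'
from h import *
for _ in range(6):
  s=ctrl.state();print(s["time"],np.round(s["position"],4),np.round(s["tcp_rot"],4),np.round(s["joint_pos"],4));ctrl.grab_frame("wrist")
E
python3 -m pendant '{"dp":[[0.12,0,0],[0,-0.13,0],[0,0,0],[0,0,0],[0,0,0],[0,0,0],[0,0,0],[0,0,0]],"turn":[[0,0,0],[0,0,0],[0,0,0],[0,0,0],[0,0,0],[0,0,0],[0,0,0],[0,0,0]],"hand":[1,1,1,1,1,1,1,1]}'
python3 - <<'E'
from h import *
for _ in range(4):
  s=ctrl.state();print(s["time"],np.round(s["position"],4),np.round(s["tcp_rot"],4),np.round(s["joint_pos"],4));ctrl.grab_frame("wrist")
s=avgstate();im=ctrl.grab_frame("wrist");print(s["position"],s["tcp_rot"])
d=ctrl.trace("wrist","cap")[0]["region"]
print(fit(d,lambda P:wproj(s,P),[(.05,.023),(.014,.029),(0,.029)],[.446,-.15]))
E
```

```text
2.6833 [ 0.4335 -0.1629  0.3201] [ 3.1411e+00 -7.0000e-04 -7.0000e-04] [-0.6166  0.0263  1.9599 -0.      1.1546  0.9549]
2.7333 [ 0.4335 -0.1627  0.32  ] [ 3.1412e+00 -5.0000e-04 -4.0000e-04] [-0.6163  0.0264  1.96   -0.      1.1545  0.9549]
2.7833 [ 0.4336 -0.1626  0.3199] [ 3.1414e+00 -4.0000e-04 -2.0000e-04] [-0.6161  0.0266  1.9601  0.      1.1545  0.9549]
2.8333 [ 0.4336 -0.1625  0.3198] [ 3.1415e+00 -2.0000e-04  0.0000e+00] [-0.6158  0.0267  1.9601 -0.      1.1545  0.9549]
2.8833 [ 0.4336 -0.1624  0.3197] [ 3.1415e+00 -1.0000e-04  2.0000e-04] [-0.6157  0.0268  1.9602  0.      1.1545  0.955 ]
2.9333 [ 0.4336 -0.1624  0.3197] [ 3.1416e+00 -0.0000e+00  2.0000e-04] [-0.6156  0.0269  1.9602  0.      1.1544  0.955 ]
time: 3.65
position: [0.4426, -0.1526, 0.3197]
tcp_rot: [3.142, -0.0, 0.0]
wrist_force: [0.3, -0.0, 0.1]
gripper_width: 0.088
grasp_force: 0.0
3.65 [ 0.4426 -0.1526  0.3197] [ 3.1416e+00 -0.0000e+00  2.0000e-04] [-0.5864  0.0389  1.9479 -0.      1.1548  0.9842]
3.7 [ 0.4426 -0.1527  0.3197] [3.1416e+00 0.0000e+00 2.0000e-04] [-0.5865  0.0389  1.9479 -0.      1.1548  0.9841]
3.75 [ 0.4426 -0.1527  0.3197] [ 3.1415e+00 -0.0000e+00  2.0000e-04] [-0.5865  0.0389  1.9479 -0.      1.1548  0.9841]
3.8 [ 0.4426 -0.1526  0.3197] [ 3.1416e+00 -0.0000e+00  2.0000e-04] [-0.5864  0.0389  1.9478  0.      1.1548  0.9842]
[ 0.44262814 -0.15258462  0.31969085] [-3.14157940e+00  2.53435732e-05  3.49400620e-04]
(array([ 0.4458969 , -0.15290996]), np.float64(0.02424087777494255))
```

```bash
python3 -m pendant '{"dp":[[0.04,0,0.2],[0,0,0.35],[0,0,0.35],[0,0,0.35],[0,0,0.28],[0,0,0.15],[0,0,0.05],[0,0,0]],"turn":[[0,0,0],[0,0,0],[0,0,0],[0,0,0],[0,0,0],[0,0,0],[0,0,0],[0,0,0]],"hand":[1,1,1,1,1,1,1,1]}'; python3 -m pendant '{"dp":[[0,0,0],[0,0,0],[0,0,0],[0,0,0],[0,0,0],[0,0,0],[0,0,0],[0,0,0]],"turn":[[0,0,0],[0,0,0],[0,0,0],[0,0,0],[0,0,0],[0,0,0],[0,0,0],[0,0,0]],"hand":[1,1,1,1,1,1,1,1]}'
```

```text
time: 4.92
position: [0.4453, -0.1523, 0.189]
tcp_rot: [-3.14, 0.002, 0.0]
wrist_force: [-0.2, 0.5, 0.0]
gripper_width: 0.0883
grasp_force: 0.0
time: 5.58
position: [0.4457, -0.1526, 0.19]
tcp_rot: [3.142, -0.0, 0.0]
wrist_force: [0.2, -0.8, -0.2]
gripper_width: 0.0882
grasp_force: 0.0
```

```bash
python3 -m pendant '{"dp":[[0,0,0.04],[0,0,0.04],[0,0,0.04],[0,0,0],[0,0,0],[0,0,0],[0,0,0],[0,0,0]],"turn":[[0,0,0],[0,0,0],[0,0,0],[0,0,0],[0,0,0],[0,0,0],[0,0,0],[0,0,0]],"hand":[1,1,1,1,0.7,0.6,0.55,0.5]}' 15; python3 -m pendant '{"dp":[[0,0,0],[0,0,0],[0,0,0],[0,0,0],[0,0,0],[0,0,0],[0,0,0],[0,0,0]],"turn":[[0,0,0],[0,0,0],[0,0,0],[0,0,0],[0,0,0],[0,0,0],[0,0,0],[0,0,0]],"hand":[0.48,0.46,0.44,0.42,0.4,0.4,0.4,0.4]}'
```

```text
time: 6.25
position: [0.4457, -0.1526, 0.181]
tcp_rot: [3.141, -0.0, 0.0]
wrist_force: [-0.4, 0.1, 0.4]
gripper_width: 0.0636
grasp_force: 0.0
time: 6.92
position: [0.4457, -0.1526, 0.181]
tcp_rot: [3.142, -0.0, 0.0]
wrist_force: [-0.2, 0.1, 0.8]
gripper_width: 0.0453
grasp_force: 15.0
```

```bash
python3 -m pendant '{"dp":[[0,0,-0.1],[0,0,-0.25],[0,0,-0.4],[0,0,-0.5],[0,0,-0.5],[0,0,-0.5],[0,-0.1,-0.5],[0.05,-0.2,-0.35]],"turn":[[0,0,0],[0,0,0],[0,0,0],[0,0,0],[0,0,0],[0,0,0],[0,0,0],[0,0,0]],"hand":[0.4,0.4,0.4,0.4,0.4,0.4,0.4,0.4]}'; python3 -m pendant '{"dp":[[0.1,-0.35,-0.1],[0.1,-0.45,0],[0.1,-0.5,0],[0.1,-0.5,0],[0.1,-0.5,0],[0.1,-0.5,0],[0.1,-0.5,0],[0.1,-0.5,0]],"turn":[[0,0,0],[0,0,0],[0,0,0],[0,0,0],[0,0,0],[0,0,0],[0,0,0],[0,0,0]],"hand":[0.4,0.4,0.4,0.4,0.4,0.4,0.4,0.4]}';python3 -m pendant '{"dp":[[0.1,-0.5,0],[0.1,-0.5,0],[0.1,-0.3,0],[0.1,-0.2,0],[0,-0.05,0],[0,0,0],[0,0,0],[0,0,0]],"turn":[[0,0,0],[0,0,0],[0,0,0],[0,0,0],[0,0,0],[0,0,0],[0,0,0],[0,0,0]],"hand":[0.4,0.4,0.4,0.4,0.4,0.4,0.4,0.4]}'
```

```text
time: 7.58
position: [0.4492, -0.1307, 0.4177]
tcp_rot: [3.139, -0.004, -0.001]
wrist_force: [1.8, 0.0, 0.0]
gripper_width: 0.0456
grasp_force: 15.0
time: 8.25
position: [0.5089, 0.157, 0.4215]
tcp_rot: [3.142, -0.0, 0.001]
wrist_force: [2.2, -0.4, -0.4]
gripper_width: 0.0454
grasp_force: 15.0
time: 8.92
position: [0.539, 0.2702, 0.421]
tcp_rot: [3.141, 0.0, -0.001]
wrist_force: [-0.2, 0.2, -0.3]
gripper_width: 0.0454
grasp_force: 15.0
```

Run:
```python
from h import *
s=avgstate();im=ctrl.grab_frame("wrist")[:,:,::-1].copy();cv2.imwrite("pics/w2.png",im);print(s["position"],s["tcp_rot"])
for t in("jug_spout","jug_seal","jug","cap"):
  for d in ctrl.trace("wrist",t):
    r=np.argwhere(d["region"]);print(t,d["score"],d["at"],r.min(0),r.max(0),len(r))
for z,r in((.15,.033),(.166,.02),(.178,.0165)): cv2.polylines(im,[np.int32(np.round(wproj(s,circ((.612,.270),z,r))))],True,(0,0,255),1)
o=s["position"];c=(o[0],o[1])
for z,r in((o[2]-.18,.029),(o[2]-.18,.0175),(o[2]-.166,.029)): cv2.polylines(im,[np.int32(np.round(wproj(s,circ(c,z,r))))],True,(255,0,0),1)
cv2.imwrite("pics/w2o.png",im)
```

```text
[0.53917958 0.27035046 0.42116773] [ 3.14152420e+00 -1.36483972e-04 -7.58931849e-04]
jug_spout 0.92 [359.7, 222.0] [341 162] [380 282] 4274
jug_spout 0.7 [288.1, 5.1] [280   0] [374  13] 194
jug_spout 0.6 [66.8, 236.0] [  0 142] [155 328] 18976
jug_seal 0.61 [89.3, 269.5] [ 73 250] [109 284] 1006
jug 0.97 [363.3, 219.5] [340 162] [380 282] 4309
jug 0.73 [289.1, 3.8] [280   0] [375  13] 200
jug 0.67 [68.9, 238.2] [  0 143] [155 328] 18942
cap 0.92 [258.2, 252.9] [190 193] [346 312] 11553
cap 0.68 [68.6, 239.7] [  0 141] [156 328] 19154
```

View pics/w2o.png

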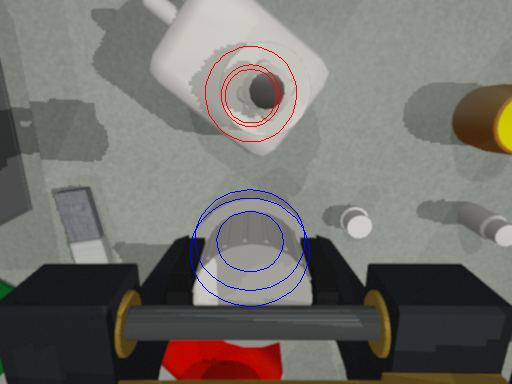

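The seal is at about (267,91), roughly 10 mm from my coarse guess. The cap is held with its mouth ring at about (252,245). I refine both.

Run:
```python
from h import *
s=avgstate(3);im=ctrl.grab_frame("wrist");g=cv2.cvtColor(im,cv2.COLOR_RGB2GRAY)
reg=ctrl.trace("wrist","jug_seal")[0]["region"];reg2=(cv2.dilate(reg.astype(np.uint8),np.ones((9,9)))>0)&(g<100)
for m in(reg,reg2):
  r=np.argwhere(m);print(r.min(0),r.max(0),len(r),r.mean(0))
  for rr in(.010,.0115,.013): print(rr,fit(m,lambda P:wproj(s,P),[(.182,rr)],[.612,.262]))
  print(fit(m,lambda P:wproj(s,P),[(.182,.0115),(.178,.0115)],[.612,.262]))
reg=ctrl.trace("wrist","cap")[0]["region"];o=s["position"]
rel=lambda z,c:None
# upper boundary of held cap
cols=np.arange(200,306,3);top=np.array([np.argmax(reg[:,c]) for c in cols])
def cost(x):
  p=wproj(s,circ((o[0]+x[0],o[1]+x[1]),o[2]-.180,.029));q=wproj(s,circ((o[0]+x[0],o[1]+x[1]),o[2]-.166,.029))
  h=cv2.convexHull(np.vstack([p,q]).astype(np.float32));return sum(min(abs(cv2.pointPolygonTest(h,(float(c),float(t)),True)),3)**2 for c,t in zip(cols,top))
r=minimize(cost,[0,0],method="Nelder-Mead",options=dict(initial_simplex=[[0,0],[.004,0],[0,.004]]));print("cap off",r.x,r.fun/len(cols))
v=im[:,:,::-1].copy();p=np.int32(np.round(wproj(s,circ((o[0]+r.x[0],o[1]+r.x[1]),o[2]-.180,.029))));cv2.polylines(v,[p],True,(0,0,255),1)
cv2.imwrite("pics/c3.png",cv2.resize(np.hstack([v[170:320,180:330],v[30:180,180:330]]),(800,400),interpolation=2))
```

```text
Traceback (most recent call last):
IndexError: list index out of range
```

Run:
```python
from h import *
s=avgstate(2);im=ctrl.grab_frame("wrist");g=cv2.cvtColor(im,cv2.COLOR_RGB2GRAY)
w=np.zeros(g.shape,bool);w[60:125,235:300]=1
for th in(80,100,115):
  n,l,st,c=cv2.connectedComponentsWithStats(((g<th)&w).astype(np.uint8));k=1+st[1:,4].argmax();m=l==k;print(th,st[k],c[k])
  for rr in(.010,.012,.0135): print(rr,fit(m,lambda P:wproj(s,P),[(.182,rr)],[.612,.262]))
  print(fit(m,lambda P:wproj(s,P),[(.182,.012),(.178,.012)],[.612,.262]))
for d in ctrl.trace("wrist","cap"):
  if d["at"][0]>180: reg=d["region"];break
o=s["position"]
cols=np.arange(200,306,3);top=np.array([np.argmax(reg[:,c]) for c in cols])
def cost(x):
  p=wproj(s,circ((o[0]+x[0],o[1]+x[1]),o[2]-.180,.029));q=wproj(s,circ((o[0]+x[0],o[1]+x[1]),o[2]-.166,.029))
  h=cv2.convexHull(np.vstack([p,q]).astype(np.float32));return sum(min(abs(cv2.pointPolygonTest(h,(float(c),float(t)),True)),3)**2 for c,t in zip(cols,top))
r=minimize(cost,[0,0],method="Nelder-Mead",options=dict(initial_simplex=[[0,0],[.004,0],[0,.004]]));print("cap off",r.x,r.fun/len(cols))
v=im[:,:,::-1].copy()
for rr in(.029,.0175):
  p=np.int32(np.round(wproj(s,circ((o[0]+r.x[0],o[1]+r.x[1]),o[2]-.180,rr))));cv2.polylines(v,[p],True,(0,0,255),1)
cv2.imwrite("pics/c3.png",cv2.resize(np.hstack([v[170:320,180:330],v[30:180,180:330]]),(800,400),interpolation=2))
```

```text
80 [251  83  33  26 658] [266.71276596  94.85258359]
0.01 (array([0.61459622, 0.26047701]), np.float64(0.25483503981797495))
0.012 (array([0.61184191, 0.26130498]), np.float64(0.46460537021969084))
0.0135 (array([0.61006097, 0.2616167 ]), np.float64(0.5713355048859935))
(array([0.61184191, 0.26130498]), np.float64(0.46460537021969084))
100 [251  77  34  32 886] [267.25507901  91.9537246 ]
0.01 (array([0.61498229, 0.2606444 ]), np.float64(0.09169363538295572))
0.012 (array([0.61354139, 0.26023649]), np.float64(0.28375101050929663))
0.0135 (array([0.61260022, 0.26184399]), np.float64(0.42801807617817944))
(array([0.61354139, 0.26023649]), np.float64(0.28375101050929663))
115 [250  73  35  37 998] [267.2995992   90.66432866]
0.01 (array([0.61570616, 0.26049298]), np.float64(0.10721442885771548))
0.012 (array([0.61480096, 0.26022791]), np.float64(0.1990369181380417))
0.0135 (array([0.61553417, 0.26119425]), np.float64(0.36352040816326525))
(array([0.61480096, 0.26022791]), np.float64(0.1990369181380417))
cap off [-0.00036553 -0.00136421] 0.16395659110764038
```

View pics/c3.png

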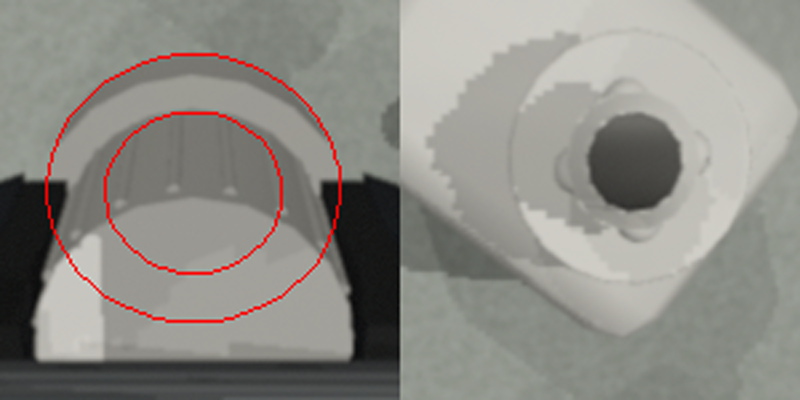

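The crop shows the cap ring fits well, held square. The spout seal is at (268,90) and the shoulder circle is centred at about (266,88), with extremes at columns 222 and 310.5 and rows 41 and 136.

Run:
```python
from h import *
s=avgstate(1)
f=lambda x,y:(180+(x-400)/2.6667-.3,30+y/2.6667-.3)
def ctr(z,obs,r):
  def c(x):
    p=wproj(s,circ(x,z,r) if r else [[x[0],x[1],z]]);return (p[:,0].min()-obs[0])**2+(p[:,0].max()-obs[1])**2+(p[:,1].min()-obs[2])**2+(p[:,1].max()-obs[3])**2
  q=minimize(c,[.613,.262],method="Nelder-Mead",options=dict(initial_simplex=[[.61,.26],[.616,.26],[.61,.266]],xatol=1e-5));return q.x,q.fun
l,t=f(512,29);r,b=f(748,282);print("shoulder",ctr(.150,(l,r,t,b),.033))
l,t=f(588,112);r,b=f(682,211);
for rr in(.0095,.010,.0105):print("seal",ctr(.182,(l,r,t,b),rr))
print(s["position"])
```

```text
shoulder (array([0.61570669, 0.25987898]), np.float64(5.857272080460244))
seal (array([0.61566336, 0.25997445]), np.float64(27.60882416781307))
seal (array([0.61562943, 0.25997151]), np.float64(13.153419748901845))
seal (array([0.61559072, 0.25997172]), np.float64(3.9980428459321438))
[0.53921346 0.27125481 0.42095208]
```

```bash
python3 -m pendant '{"dp":[[0.1,0.06,0.1],[0.1,0.06,0.15],[0.06,0.01,0.1],[0,0,0.06],[0,0,0],[0,0,0],[0,0,0],[0,0,0]],"turn":[[0,0,0],[0,0,0],[0,0,0],[0,0,0],[0,0,0],[0,0,0],[0,0,0],[0,0,0]],"hand":[0.4,0.4,0.4,0.4,0.4,0.4,0.4,0.4]}'
python3 - <<'E'
from h import *
ctrl.grab_frame("wrist");ctrl.grab_frame("wrist")
s=avgstate(4);im=ctrl.grab_frame("wrist");s2=ctrl.state();print(s["position"],s2["position"],s2["tcp_rot"],s2["wrist_force"])
o=s["position"]
for d in ctrl.trace("wrist","cap"):
  if d["at"][0]>180: reg=d["region"];break
cols=np.arange(200,306,3);top=np.array([np.argmax(reg[:,c]) for c in cols])
def cost(x):
  p=wproj(s,circ((o[0]+x[0],o[1]+x[1]),o[2]-.180,.029));q=wproj(s,circ((o[0]+x[0],o[1]+x[1]),o[2]-.166,.029))
  h=cv2.convexHull(np.vstack([p,q]).astype(np.float32));return sum(min(abs(cv2.pointPolygonTest(h,(float(c),float(t)),True)),3)**2 for c,t in zip(cols,top))
r=minimize(cost,[0,0],method="Nelder-Mead",options=dict(initial_simplex=[[0,0],[.004,0],[0,.004]]));print("cap off",r.x,r.fun/len(cols))
v=cv2.resize(im[:,:,::-1][20:195,150:375],None,fx=3.2,fy=3.2,interpolation=2)
for z,rr in((.15,.033),(.182,.0105)):
  p=wproj(s,circ((.6157,.2599),z,rr));cv2.polylines(v,[np.int32(np.round((p-[150,20]+.5)*3.2*16))],True,(0,0,255),1,shift=4)
cv2.imwrite("pics/c4.png",v)
E
```

```text
time: 10.63
position: [0.5587, 0.2617, 0.3907]
tcp_rot: [-3.141, -0.001, 0.001]
wrist_force: [-1.3, -0.0, -0.6]
gripper_width: 0.0456
grasp_force: 15.0
[0.55867164 0.26162751 0.3906226 ] [0.55866855 0.26157022 0.39040261] [-3.14154161e+00 -3.30588906e-04  5.74466178e-04] [ 0.10031793  0.01017972 -0.2440097 ]
cap off [0. 0.] 9.0
```

View pics/c4.png

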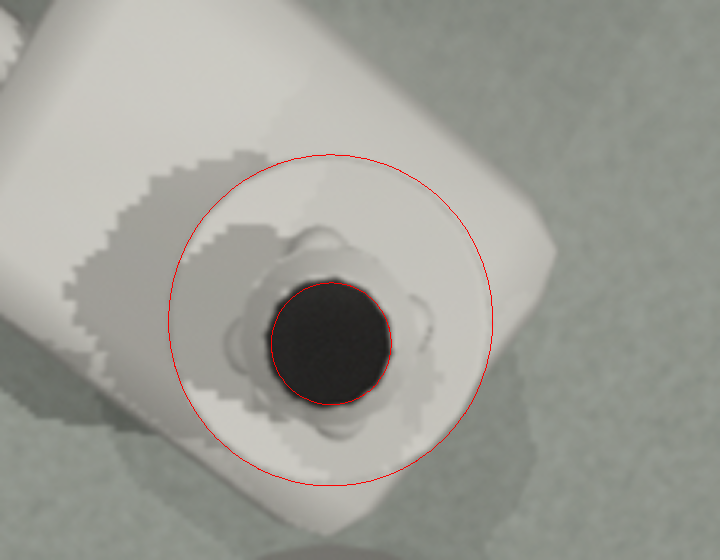

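The overlay from the second view matches the shoulder and seal to about 0.3 mm, so the spout is at (0.6157, 0.260). I move over it, descend to just above it, then go in steps with force checks.

```bash
python3 -m pendant '{"dp":[[0.15,0.005,0],[0.25,0.005,0],[0.2,0,0],[0.12,0,0],[0.045,0,0.07],[0,0,0.1],[0,0,0.1],[0,0,0]],"turn":[[0,0,0],[0,0,0],[0,0,0],[0,0,0],[0,0,0],[0,0,0],[0,0,0],[0,0,0]],"hand":[0.4,0.4,0.4,0.4,0.4,0.4,0.4,0.4]}';python3 -m pendant '{"dp":[[0,0,0],[0,0,0],[0,0,0],[0,0,0],[0,0,0],[0,0,0],[0,0,0],[0,0,0]],"turn":[[0,0,0],[0,0,0],[0,0,0],[0,0,0],[0,0,0],[0,0,0],[0,0,0],[0,0,0]],"hand":[0.4,0.4,0.4,0.4,0.4,0.4,0.4,0.4]}'
```

```text
time: 11.7
position: [0.6148, 0.2608, 0.3669]
tcp_rot: [3.141, 0.005, 0.001]
wrist_force: [-0.2, -0.5, -0.7]
gripper_width: 0.0454
grasp_force: 15.0
time: 12.37
position: [0.6161, 0.2608, 0.37]
tcp_rot: [-3.142, -0.0, 0.0]
wrist_force: [0.1, 0.8, 0.6]
gripper_width: 0.0454
grasp_force: 15.0
```

```bash
python3 -m pendant '{"dp":[[0,0,0.03],[0,0,0.03],[0,0,0.03],[0,0,0.03],[0,0,0.03],[0,0,0.03],[0,0,0.03],[0,0,0]],"turn":[[0,0,0],[0,0,0],[0,0,0],[0,0,0],[0,0,0],[0,0,0],[0,0,0],[0,0,0]],"hand":[0.4,0.4,0.4,0.4,0.4,0.4,0.4,0.4]}'
```

```text
time: 13.03
position: [0.6159, 0.2607, 0.3535]
tcp_rot: [3.141, 0.001, 0.0]
wrist_force: [-0.2, 0.0, -0.6]
gripper_width: 0.0453
grasp_force: 15.0
```

```bash
python3 -m pendant '{"dp":[[0,0,0.015],[0,0,0.015],[0,0,0.015],[0,0,0.015],[0,0,0.015],[0,0,0.015],[0,0,0],[0,0,0]],"turn":[[0,0,0],[0,0,0],[0,0,0],[0,0,0],[0,0,0],[0,0,0],[0,0,0],[0,0,0]],"hand":[0.4,0.4,0.4,0.4,0.4,0.4,0.4,0.4]}'
```

```text
time: 13.7
position: [0.6168, 0.2611, 0.3501]
tcp_rot: [-3.14, -0.004, 0.001]
wrist_force: [-1.1, 0.2, 9.0]
gripper_width: 0.0449
grasp_force: 15.0
```

```bash
python3 -m pendant '{"dp":[[0,0,0.015],[0,0,0.015],[0,0,0.015],[0,0,0.015],[0,0,0],[0,0,0],[0,0,0],[0,0,0]],"turn":[[0,0,0],[0,0,0],[0,0,0],[0,0,0],[0,0,0],[0,0,0],[0,0,0],[0,0,0]],"hand":[0.4,0.4,0.4,0.4,0.4,0.4,0.4,0.4]}'
```

```text
time: 14.37
position: [0.6162, 0.2609, 0.343]
tcp_rot: [-3.141, -0.001, 0.0]
wrist_force: [1.4, 2.9, 2.8]
gripper_width: 0.0456
grasp_force: 15.2
```

```bash
python3 -m pendant '{"dp":[[0,0,0.015],[0,0,0.015],[0,0,0.015],[0,0,0.015],[0,0,0.015],[0,0,0.015],[0,0,0],[0,0,0]],"turn":[[0,0,0],[0,0,0],[0,0,0],[0,0,0],[0,0,0],[0,0,0],[0,0,0],[0,0,0]],"hand":[0.4,0.4,0.4,0.4,0.4,0.4,0.4,0.4]}'
```

```text
time: 15.03
position: [0.6159, 0.2608, 0.3363]
tcp_rot: [3.141, 0.001, 0.001]
wrist_force: [-1.2, 2.0, 1.1]
gripper_width: 0.0456
grasp_force: 15.0
```

```bash
python3 -m pendant '{"dp":[[0,0,0.015],[0,0,0.015],[0,0,0.015],[0,0,0.015],[0,0,0],[0,0,0],[0,0,0],[0,0,0]],"turn":[[0,0,0],[0,0,0],[0,0,0],[0,0,0],[0,0,0],[0,0,0],[0,0,0],[0,0,0]],"hand":[0.4,0.4,0.4,0.4,0.4,0.4,0.4,0.4]}'
```

```text
time: 15.7
position: [0.6161, 0.2607, 0.3334]
tcp_rot: [3.141, -0.001, 0.0]
wrist_force: [-5.1, -0.1, 7.6]
gripper_width: 0.0454
grasp_force: 15.0
```

```bash
python3 -m pendant '{"dp":[[0,0,0.013],[0,0,0.013],[0,0,0.013],[0,0,0],[0,0,0],[0,0,0],[0,0,0],[0,0,0]],"turn":[[0,0,0],[0,0,0],[0,0,0],[0,0,0],[0,0,0],[0,0,0],[0,0,0],[0,0,0]],"hand":[0.4,0.4,0.4,0.4,0.4,0.4,0.4,0.4]}'
python3 - <<'E'
from h import *
for _ in range(8):
  ctrl.grab_frame("side");s=ctrl.state();print(s["time"],np.round(s["position"],4),np.round(s["wrist_force"],1),s["grasp_force"])
E
```

```text
time: 16.37
position: [0.6163, 0.2607, 0.3325]
tcp_rot: [3.142, -0.002, 0.001]
wrist_force: [-8.9, -1.1, 17.6]
gripper_width: 0.0452
grasp_force: 16.2
16.4167 [0.6163 0.2607 0.3325] [-9.8 -0.8 17.6] 16.22940600844231
16.4667 [0.6163 0.2607 0.3325] [-8.  -0.7 18.3] 16.229682967968984
16.5167 [0.6163 0.2607 0.3325] [-8.6 -2.1 18.1] 16.229656753948802
16.5667 [0.6163 0.2607 0.3325] [-9.2 -1.7 18.6] 16.229756045613613
16.6167 [0.6163 0.2607 0.3325] [-8.4 -1.9 17.5] 16.22955410472059
16.6667 [0.6163 0.2607 0.3325] [-8.7 -1.7 18.4] 16.229618670859054
16.7167 [0.6163 0.2607 0.3325] [-9.3 -1.6 18.4] 16.22964835343737
16.7667 [0.6163 0.2607 0.3325] [-9.2 -1.8 18.1] 16.229431842548365
```

```bash
python3 -m pendant '{"dp":[[-0.005,0,0],[-0.005,0,0.005],[0,0,0.005],[0,0,0],[0,0,0],[0,0,0],[0,0,0],[0,0,0]],"turn":[[0,0,0],[0,0,0],[0,0,0],[0,0,0],[0,0,0],[0,0,0],[0,0,0],[0,0,0]],"hand":[0.4,0.4,0.4,0.4,0.4,0.4,0.4,0.4]}'
python3 - <<'E'
from h import *
a=ctrl.grab_frame("side");b=ctrl.grab_frame("scene");w=ctrl.grab_frame("wrist")
f=lambda i,x,y,n=35:cv2.resize(i[y-n:y+n,x-n:x+n],(266,266),interpolation=2)
cv2.imwrite("pics/d.png",np.hstack([f(a,199,210),f(b,317,165),cv2.resize(w[150:350,130:380],(266,266))])[:,:,::-1])
for _ in range(3):
  ctrl.grab_frame("side");s=ctrl.state();print(s["time"],np.round(s["position"],4),np.round(s["wrist_force"],1),s["grasp_force"])
E
```

```text
time: 17.43
position: [0.616, 0.2607, 0.3325]
tcp_rot: [-3.141, -0.004, 0.001]
wrist_force: [-6.8, -2.1, 19.1]
gripper_width: 0.0455
grasp_force: 16.6
17.6333 [0.616  0.2607 0.3325] [-7.5 -1.7 19.6] 16.590195447643055
17.6833 [0.616  0.2607 0.3325] [-7.3 -2.  18.5] 16.590052042884054
17.7333 [0.616  0.2607 0.3325] [-8.1 -0.4 19.9] 16.590330777835334
```

View pics/d.png

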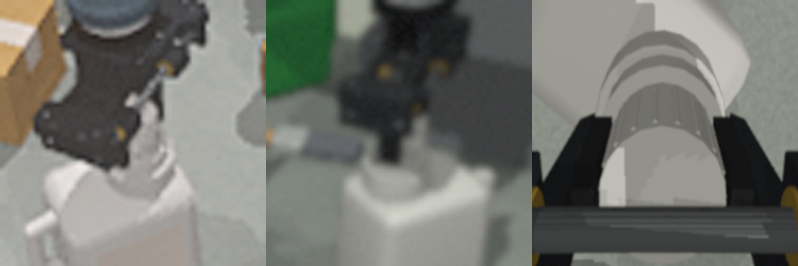

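The cap is seated square on the shoulder between the fingers, with a steady 19 N push and about 16.6 N per pad. By tool height the mouth is about 1.5 to 2.5 mm above the shoulder, so I hand in.

```bash
python3 -c "
from workcell import ctrl
print(ctrl.finish_job())"
```

```text
the job is handed in; nothing more can be done
None
```

I pressed the cap past the snap lugs onto the white jug's spout and handed the job in still gripping it (about 16.6 N per pad) and pushing down with about 19 N; by tool height the seal is squeezed roughly 3.5–4.5 mm, and no verdict came back.

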